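# Key the shaft into the pulley hub of the bench drive

### The arm

A 6-joint arm with a two-finger parallel gripper is mounted at the origin on a cart in front of the work surface, level with it; the furniture and walls round the work are solid. World frame = base frame: x ahead of the robot, y to its left, z up, the work surface at z = 0. Lengths are in m, angles in rad, forces in N, time in s.
With the tool pointing down it reaches from about 0.35 to 0.775 m from the base axis. Payload 5.5 kg.
Tool frame: the origin (TCP) lies midway between the tips of the shut fingers; the grasp point (between the pads) lies 19 mm behind it (pinch_z is the z of the grasp point in the tool frame, in m); z points along the fingers, y is the line along which they close (so a half turn about z gives the same grasp; the last joint's range is limited). The gripper opens to 85 mm and grips with 20 to 120 N. Pads are 22 mm wide; open, the fingers measure 114 mm over their backs; the gripper's body (76 mm by 85 mm) begins 54 mm behind the grasp point. The pads swing forward as they close: fully open they stand 13 mm farther back than shut.
Start: joints at [-1.401, 0.313, 0.046, 1.304, 0, 1.431], TCP at [0.175, -0.548, 0.231] pointing down, gripper open.
Joint ranges: [-2.76, 2.76], [-0.86, 1.69], [-1.03, 1.26], [-2.2, 2.34], [-1.47, 1.5], [-3.14, 3.14]. Speed limits (rad/s): [2.57, 2.57, 3.14, 3.14, 3.14, 3.14].

### API

Orientations are given as a unit quaternion [x, y, z, w].
In Python, from station import reach, servo_line, set_joints, ungrasp, grab, sleep, solve_ik, read_camera, calibration, Unreachable, finish_job, boxes_of, cut_out, mark_of, current_t, current_joints, current_joint_velocities, current_tau, current_tool_pos, current_eef_rot, current_force, current_ft_torque, current_gripper_width, current_gripper_force, pinch_z gives the robot as it stands. The module is installed in compiled form; this text tells all that it offers. Calls block until the motion is done:
- reach(position, orientation): joint-space move of the TCP to a pose.
- servo_line(position, frame=None, max_speed=0.15, contact_N=None): straight line of the TCP; frame=None keeps the orientation; max_speed is the mean speed in m/s. With contact_N (N) it stops when the force on the tool has changed by that much, and returns True; else False.
- set_joints(angles): joint-space move.
- ungrasp() and grab(grasp_force=None): open the fingers fully, or close them until they stop; grasp_force is the grip in N (None keeps the last).
- sleep(seconds).
- solve_ik(position, orientation): joint angles nearest the present ones, or None.
- read_camera(name): name is "scene" or "top"; returns (picture, depth): 384x512x3 uint8, red, green, blue; 384x512 float32, m along the optical axis (not along the pixel's ray), 0 where there is no reading.
- calibration(name): a dict with "fx", "fy", "cx", "cy" (pixels), "rvec" (rotation vector, rad) and "tvec" (3), from world to camera coordinates, as OpenCV has them. Camera axes: x right, y down, z forward; pixel columns grow to the right and rows downward; lengths in m; the calibration is good to about 2 mm. A picture is of the moment at which its call begins. calibration takes no time and is no camera call.
A pose or a line that the arm cannot do raises Unreachable and nothing moves.
- finish_job(): hands the job in; it is judged then, once.
Trained networks look in the newest picture that a camera, given by its name, has taken for a name from the list of things; names that differ only in an ending like _2 or _b are one class to them, and where a whole thing is asked for, a point or a joint stands for the part that bears it (a point fixed in the world has none). Each returns a list of dicts, best first, with "score" (0 to 1); they miss things now and then, are a little off and sometimes report something else, mostly with a low value. They report only what shows in the picture. A call takes as long as a camera call. They do not tell look-alikes from the thing itself.
- boxes_of(camera, name): "extent" ([left, top, right, bottom] in pixels, round what is visible of it).
- cut_out(camera, name): "pixels" (384x512 bool, what is visible of it) and "extent" ([left, top, right, bottom] in pixels, round what is visible of it).
- mark_of(camera, name): "position" ([column, row] in pixels: a listed point, or the origin of a listed thing).
Readings, each from a call of its own:
- current_t(): time.
- current_joints(): joint angles.
- current_joint_velocities(): joint speeds.
- current_tau(): joint torques, N m.
- current_tool_pos(): TCP position.
- current_eef_rot(): TCP orientation.
- current_force(): force on the tool from outside, world axes, zero at the start.
- current_ft_torque(): the same for the moment, N m.
- current_gripper_width(): finger opening in m.
- current_gripper_force(): force on a finger pad.
Only numpy, scipy, OpenCV 4.12 (cv2) and the standard library are available. Lean on these libraries where they do the work, as an engineer would, in place of code of your own. Each camera call takes 0.05 s, during which the arm holds its last target. There are 200 camera calls.

### The job

Make the bench drive ready by pressing its keys one at a time: red, then yellow, then green, each fully down and let up again. Then take the keyed shaft out of its blue stand by the black square grip, lower it into the drive's pulley hub, turn it until its key slips into the keyway, and keep pushing against the spring until its collar sits on the hub. Finish still gripping the shaft and pressing it fully home, for the spring lifts it again when let go; leave the beaker, orange tube rack, bottle and tube where they stand.

Things in the scene. Friction and masses are not known exactly. Their poses are not given: they have to be found in the camera images.
- shaft_grip (a point): Keyed shaft, loose, about 0.2 kg, upright in the stand. This point is the centre of its black square grip (26 x 26 mm, 50 mm tall); z up along the shaft, x towards the key; the grip's flat sides face x and y. Under the grip a steel collar, 42 mm across, 5 mm thick, its underside 30 mm below this point. Red marks on collar and grip top show the key's side.
- shaft_tip (a point): Centre of the shaft's lower end, 75 mm below the grip's centre; same axes. Shaft 20 mm across, 45 mm long below the collar, nose tapered over 5 mm. Its brass key on the +x side, 6 mm wide, stands out to 15.5 mm from the axis and runs from 14 mm above the tip up to the collar.
- stand: Fixed blue storage block, 68 x 68 mm and 55 mm tall, origin at the centre of its underside. The shaft hangs by its collar on the block's top, in a through hole 36 mm across: lift it 50 mm or more to clear.
- drive: Fixed white drive housing, 180 (x) x 150 (y) mm, 45 mm tall, origin at the centre of its underside. The hub stands on it at local (38, 0) mm; the three keys stand in a row along its y at local x = -58 mm, 42 mm apart, colours in any order.
- hub_mouth (a point): Centre of the bore's mouth on the top face of the fixed aluminium pulley hub (66 mm across, 55 mm tall, does not turn); z up, x towards the keyway (red mark beside it). Bore 23 mm, keyway 9 mm wide, out to 17.5 mm from the axis. The key meets this face when the tip is 14 mm in; home = collar on this face, tip 45 mm below this point, grip centre 30 mm above it.
- ejector (a joint): Brass spring pin at the bottom of the bore: travel in m, 0 = up. The shaft's tip meets it 37 mm below the mouth (about 4 N) and has pushed it to 0.008 (about 9 N) when home.
- key_red_top (a point): Red key. Round push key, 24 mm across, in a black bezel on the drive housing's top; this point is the centre of its top face and moves with it.
- key_yellow_top (a point): Yellow key. Round push key, 24 mm across, in a black bezel on the drive housing's top; this point is the centre of its top face and moves with it.
- key_green_top (a point): Green key. Round push key, 24 mm across, in a black bezel on the drive housing's top; this point is the centre of its top face and moves with it.
- key_red (a joint): Red key: travel in m, 0 = up, 0.006 = fully down (takes 5 N; springs back when let go).
- key_yellow (a joint): Yellow key: travel in m, 0 = up, 0.006 = fully down (takes 5 N; springs back when let go).
- key_green (a joint): Green key: travel in m, 0 = up, 0.006 = fully down (takes 5 N; springs back when let go).
- beaker_mid (a point): Bystander: clear beaker, 55 mm across, 70 mm tall; centre.
- tube_rack_mid (a point): Bystander: orange rack of small tubes, 120 x 50 x 34 mm; centre of its block.
- bottle_mid (a point): Bystander: bottle with a blue cap, 68 mm across, 167 mm tall; centre.
- tube_mid (a point): Bystander: capped tube with a blue cap, 34 mm across, 115 mm tall, standing; centre.
Not all that is in view belongs to the job. Leave any purple or turquoise look-alike of the part that bears shaft_grip alone.

How it is judged:
By the outcome, as a careful person would: the job done as asked, in the order asked, and still so for the second after the job is handed in, while the arm keeps its last pose, push and grip.
It also fails if it takes over 58 s, if anything falls off the work surface, if the arm or the gripper's body presses on something with over 40 N, if the wrist force passes 120 N, or if a joint passes its speed limit or range.

## Working session

There is one attempt and no reset: what is moved stays moved. The work goes in short steps, each a Python script; the robot and the scene stay as the last script left them, time stands still between calls to the robot, and variables do not carry over. Pictures are saved under pics/ and viewed, at most 10 in all, crops included, and the job is handed in when it is done.

```bash
mkdir -p pics; cat > h.py <<'E'
from station import *
import numpy as np, cv2
from scipy.spatial.transform import Rotation as R
def cam(n):
    c=calibration(n); K=np.array([[c['fx'],0,c['cx']],[0,c['fy'],c['cy']],[0,0,1.]])
    return K,R.from_rotvec(np.ravel(c['rvec'])).as_matrix(),np.ravel(c['tvec'])
def at_z(n,px,z):   # pixel ray hit with plane z
    K,M,t=cam(n); d=M.T@np.linalg.inv(K)@np.array([px[0],px[1],1.]); o=-M.T@t
    return o+d*(z-o[2])/d[2]
def cloud(n,depth):
    K,M,t=cam(n); v,u=np.mgrid[:depth.shape[0],:depth.shape[1]]
    p=np.stack([(u-K[0,2])/K[0,0]*depth,(v-K[1,2])/K[1,1]*depth,depth],-1)
    return (p-t)@M
def down(yaw): # tool z down; tool y at angle yaw (world)
    y=np.array([np.cos(yaw),np.sin(yaw),0]); z=np.array([0,0,-1.]); x=np.cross(y,z)
    return R.from_matrix(np.stack([x,y,z],1)).as_quat()
def save(n,im): cv2.imwrite('pics/'+n,im[...,::-1])
E
cat > m.py <<'E'
from h import *
np.set_printoptions(precision=4,suppress=True)
print(current_t(),current_tool_pos(),current_eef_rot(),pinch_z if not callable(pinch_z) else pinch_z())
for c in ('scene','top'):
    im,d=read_camera(c); save(c+'0.png',im); np.savez('d_'+c,im=im,d=d); P=cloud(c,d)
    K,M,t=cam(c); print(c,'cam at',-M.T@t,K[0,0])
    for n in ['shaft_grip','stand','drive','hub_mouth','key_red_top','key_yellow_top','key_green_top','beaker_mid','tube_rack_mid','bottle_mid','tube_mid']:
        for m in mark_of(c,n)[:2]:
            u,v=np.round(m['position']).astype(int)
            print(n,round(m['score'],2),u,v,P[min(v,383),min(u,511)])
E
python3 m.py
```

```text
0.0 [ 0.1752 -0.5471  0.2304] [ 0.988   0.1543 -0.     -0.0009] -0.0187
scene cam at [-0.11    0.5581  0.6013] 419.9950639331139
shaft_grip 0.82 195 198 [0.5303 0.3976 0.097 ]
shaft_grip 0.81 166 183 [0.6215 0.432  0.0852]
stand 0.71 203 232 [0.4235 0.4183 0.1036]
drive 0.66 315 208 [0.452  0.1679 0.0452]
drive 0.35 332 169 [0.5312 0.0763 0.0672]
hub_mouth 0.89 303 178 [0.5088 0.1658 0.0849]
key_red_top 0.72 197 250 [0.4161 0.4352 0.0735]
key_red_top 0.57 350 187 [0.4572 0.0796 0.0668]
key_yellow_top 0.47 328 167 [0.5408 0.0808 0.0682]
key_yellow_top 0.32 294 269 [0.3052 0.3014 0.0688]
beaker_mid 0.82 295 268 [0.3039 0.3003 0.0719]
tube_rack_mid 0.71 235 309 [0.3008 0.4134 0.0309]
bottle_mid 0.64 211 154 [0.6635 0.3145 0.1001]
tube_mid 0.68 196 252 [0.4156 0.4376 0.07  ]
tube_mid 0.47 198 200 [0.5266 0.3931 0.093 ]
top cam at [0.3557 0.2419 1.1825] 462.1603048070783
shaft_grip 0.71 255 209 [0.4662 0.2853 0.0975]
shaft_grip 0.59 198 142 [0.627  0.4235 0.1012]
stand 0.63 218 185 [0.5291 0.3785 0.0595]
drive 0.75 315 200 [0.4887 0.1434 0.0928]
hub_mouth 0.59 304 194 [0.5061 0.1678 0.0694]
key_red_top 0.48 343 218 [0.4487 0.0734 0.0629]
key_yellow_top 0.41 339 183 [0.534  0.0822 0.0653]
key_green_top 0.58 341 200 [0.492  0.0782 0.0674]
tube_rack_mid 0.63 204 273 [0.3134 0.4133 0.0266]
bottle_mid 0.83 250 119 [0.6746 0.2974 0.1316]
bottle_mid 0.42 315 201 [0.4862 0.1434 0.0935]
tube_mid 0.56 196 226 [0.4241 0.4209 0.1165]
```

```bash
python3 -c "
import cv2
a=cv2.imread('pics/scene0.png')[120:340,130:400];cv2.imwrite('pics/sc1.png',cv2.resize(a,None,fx=2.7,fy=2.7,interpolation=2))
a=cv2.imread('pics/top0.png')[90:300,150:400];cv2.imwrite('pics/tp1.png',cv2.resize(a,None,fx=2.8,fy=2.8,interpolation=2))"
```

```text
(no output)
```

View pics/sc1.png

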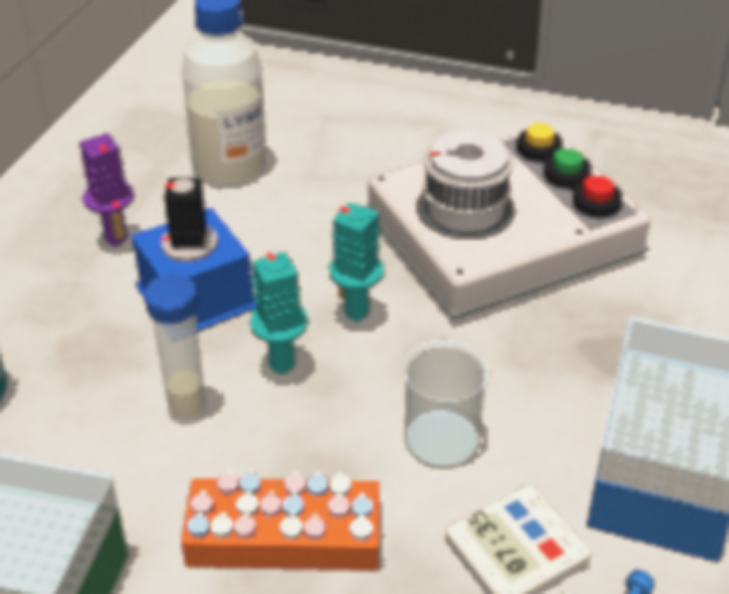

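View pics/tp1.png

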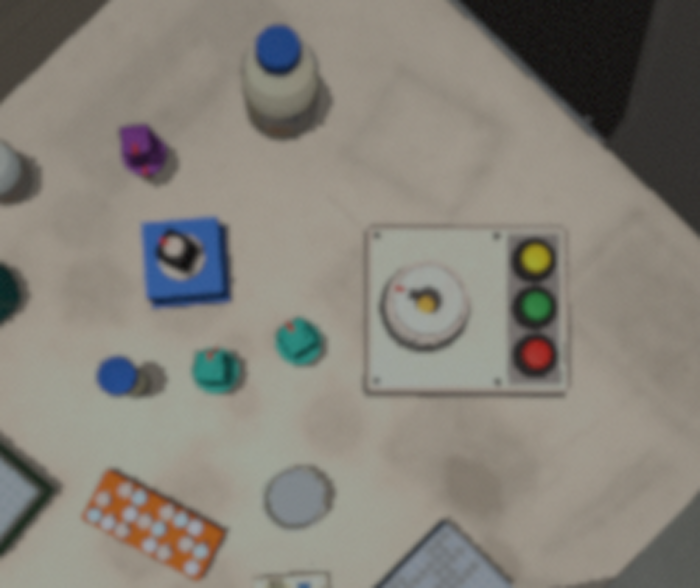

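The top view shows the black grip in the blue stand near (213,177), the hub near (303,198), and the keys yellow (341,182), green (342,199) and red (342,216) in full-image pixels. The look-alikes are purple (one) and turquoise (two). Next I rectify both views onto the known planes for precise poses.

```bash
cat > o.py <<'E'
from h import *
np.set_printoptions(precision=4,suppress=True)
def ortho(n,im,c,z,half=0.04,S=300):
    K,M,t=cam(n); g=np.linspace(-half,half,S)
    X,Y=np.meshgrid(c[0]-g,c[1]-g,indexing='ij') # rows: x decreasing down; cols: y decreasing right
    p=np.stack([X,Y,np.full_like(X,z)],-1)@M.T+t; q=p@K.T; q=(q[...,:2]/q[...,2:]).astype(np.float32)
    o=cv2.remap(im,q[...,0],q[...,1],cv2.INTER_CUBIC)
    cv2.line(o,(S//2,S//2-6),(S//2,S//2+6),(0,255,0),1);cv2.line(o,(S//2-6,S//2),(S//2+6,S//2),(0,255,0),1)
    return o
if __name__=='__main__':
    D={c:np.load(f'd_{c}.npz') for c in('scene','top')}
    for c in D:
        P=cloud(c,D[c]['d']); im=D[c]['im'].astype(int); hsv=cv2.cvtColor(D[c]['im'],cv2.COLOR_RGB2HSV)
        z=P[...,2]; k=(abs(P[...,0]-.49)<.12)&(abs(P[...,1]-.13)<.14)&(abs(z-.045)<.006)
        k=cv2.morphologyEx(k.astype(np.uint8),cv2.MORPH_OPEN,np.ones((3,3)))
        r=cv2.minAreaRect((P[k>0][:,:2]*1000).astype(np.float32)); print(c,'drive',r)
        blue=(hsv[...,0]>100)&(hsv[...,0]<130)&(hsv[...,1]>130)&(abs(P[...,0]-.53)<.06)&(abs(P[...,1]-.385)<.06)
        k=blue&(abs(z-.055)<.006); r=cv2.minAreaRect((P[k][:,:2]*1000).astype(np.float32)); print(c,'stand',r,k.sum())
        for nm,lo,hi in(('yellow',20,34),('green',50,80),('red',-1,6)):
            k=(hsv[...,0]>lo)&(hsv[...,0]<hi)&(hsv[...,1]>150)&(hsv[...,2]>90)&(abs(P[...,0]-.49)<.07)&(abs(P[...,1]-.08)<.025)
            v,u=np.nonzero(k); print(c,nm,k.sum(),np.median(z[k]),at_z(c,(u.mean(),v.mean()),np.median(z[k])), np.percentile(z[k],[5,95]))
        k=(abs(z-.1)<.006)&(np.hypot(P[...,0]-.5,P[...,1]-.16)<.05); (cx,cy),rad=cv2.minEnclosingCircle((P[k][:,:2]*1000).astype(np.float32)); print(c,'hubtop',cx,cy,rad,k.sum())
    g=[np.hstack([ortho(c,D[c]['im'],(.53,.385),.11),ortho(c,D[c]['im'],(.50,.168),.10)]) for c in('top','scene')]
    save('o1.png',np.vstack(g)[:600])
E
python3 o.py
```

```text
scene drive ((494.45904541015625, 137.10769653320312), (178.26727294921875, 151.4396209716797), 89.86610412597656)
scene stand ((538.0946044921875, 389.5460205078125), (68.87397766113281, 66.38404083251953), 4.914815902709961) 412
scene yellow 60 0.06622372984150629 [0.5319 0.0821 0.0662] [0.0598 0.0688]
scene green 24 0.06783954946028586 [0.4941 0.0816 0.0678] [0.0665 0.0689]
scene red 90 0.06580037183592577 [0.4497 0.0823 0.0658] [0.0568 0.0688]
scene hubtop 493.8299865722656 174.51536560058594 34.053802490234375 442
top drive ((494.4430847167969, 134.65234375), (147.94671630859375, 176.97874450683594), 0.07714392989873886)
top stand ((537.4754028320312, 386.62982177734375), (65.87422180175781, 64.6568374633789), 5.568438529968262) 401
top yellow 81 0.06561701585990747 [0.5374 0.0772 0.0656] [0.0565 0.0695]
top green 40 0.06661551551777323 [0.4973 0.0756 0.0666] [0.0628 0.0696]
top red 82 0.06557333372573343 [0.4533 0.0774 0.0656] [0.0571 0.0688]
top hubtop 495.5365295410156 173.6864776611328 34.47380447387695 475
```

View pics/o1.png

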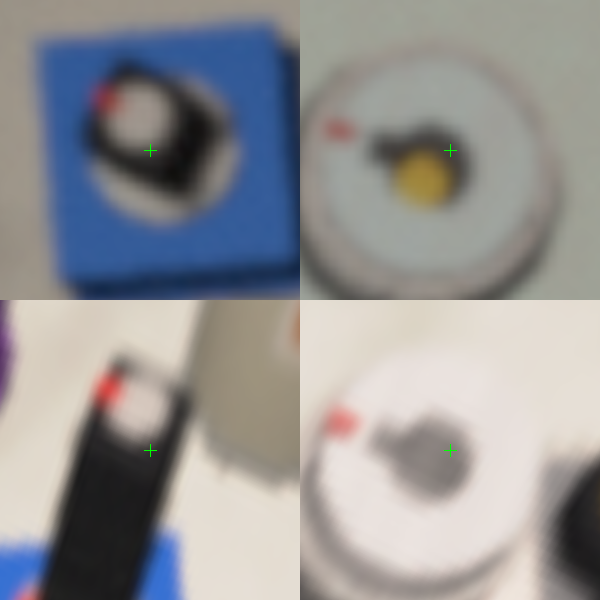

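```bash
python3 - <<'E'
from h import *
np.set_printoptions(precision=3,suppress=True)
r=np.degrees
print('cur tool y',R.from_quat(current_eef_rot()).as_matrix()[:,1])
for nm,p,y0 in(('red',(.453,.078,.2),0),('red',(.453,.078,.2),90),('grip',(.539,.388,.2),59),('grip',(.539,.388,.2),-31),('hub',(.496,.173,.2),69.5),('hub',(.496,.173,.2),-20.5)):
  for k in(0,180):
    q=solve_ik(list(p),list(down(np.radians(y0+k)))); print(nm,y0+k,None if q is None else np.array(q))
a=cv2.imread('pics/top0.png');b=cv2.imread('pics/scene0.png')
cv2.imwrite('pics/both.png',cv2.resize(np.hstack([a,b]),(800,300)))
E
```

```text
cur tool y [ 0.305 -0.952  0.   ]
red 0 [-0.004  0.104 -0.296  1.171  0.     1.566]
red 180 [-0.004  0.104 -0.296  1.171  0.    -1.575]
red 90 [-0.004  0.104 -0.296  1.171  0.    -0.004]
red 270 [-0.004  0.104 -0.296  1.171  0.     3.137]
grip 59 [0.503 0.5   0.25  1.321 0.    1.044]
grip 239 [ 0.503  0.5    0.25   1.321  0.    -2.097]
grip -31 [0.503 0.5   0.25  1.321 0.    2.615]
grip 149 [ 0.503  0.5    0.25   1.321  0.    -0.527]
hub 69.5 [ 0.183  0.229 -0.144  1.198  0.     0.541]
hub 249.5 [ 0.183  0.229 -0.144  1.198  0.    -2.601]
hub -20.5 [ 0.183  0.229 -0.144  1.198  0.     2.111]
hub 159.5 [ 0.183  0.229 -0.144  1.198  0.    -1.03 ]
```

View pics/both.png

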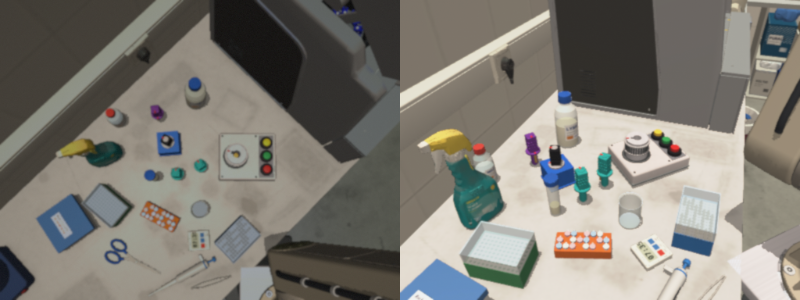

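The picture shows a tall machine behind and to the right of the drive, so I check its extent from depth and swing in retracted. Then I press the keys.

```bash
cat > k.py <<'E'
from h import *
import sys
np.set_printoptions(precision=3,suppress=True)
for c in('top','scene'):
    P=cloud(c,np.load(f'd_{c}.npz')['d']); k=(P[...,2]>.12)&(P[...,0]>.1)&(P[...,1]<.15)&(np.hypot(P[...,0],P[...,1])<.8)&(P[...,1]>-.45)
    Q=P[k]
    if len(Q): a=np.degrees(np.arctan2(Q[:,1],Q[:,0])); r=np.hypot(Q[:,0],Q[:,1]); [print(c,b,r[(a>=b)&(a<b+10)].min(),((a>=b)&(a<b+10)).sum()) for b in range(-70,20,10) if ((a>=b)&(a<b+10)).any()]
q=down(0)
grab(20)
for p in([.124,-.385,.25],[.45,.0,.25]) if 0 else ([.13,-.40,.25],[.42,.0,.25],[.453,.078,.10]):
    reach(p,list(q))
print('t',current_t(),current_tool_pos(),current_gripper_width())
f0=np.array(current_force())
for nm,x in(('red',.4525),('yellow',.5365),('green',.4945)):
    reach([x,.078,.085],list(q))
    hit=servo_line([x,.078,.052],max_speed=.03,contact_N=14)
    print(nm,hit,current_tool_pos(),np.array(current_force())-f0)
    sleep(.15); print(current_tool_pos(),np.array(current_force())-f0)
    servo_line([x,.078,.085],max_speed=.1)
print('t',current_t(),np.array(current_force())-f0)
E
python3 k.py
```

```text
top -30 0.2813904448106185 1311
top -20 0.2596371170833449 3926
top -10 0.202108900529213 16040
top 0 0.16461522924581082 14972
top 10 0.12949330099015796 3014
scene -30 0.5234639508694842 939
scene -20 0.5010194282693876 2809
scene -10 0.5460640180026693 8019
scene 0 0.24275057506631956 9535
scene 10 0.19350796115888827 2676
t 5.6833 [0.454 0.077 0.101] -0.00023706099990917083
red True [0.452 0.078 0.061] [-1.874 -1.073  8.903]
[0.453 0.078 0.061] [-2.729 -1.257 10.476]
yellow True [0.536 0.078 0.061] [-2.358 -0.336  7.289]
[0.536 0.078 0.061] [-2.131 -0.821  7.094]
green True [0.495 0.078 0.061] [-3.208 -1.403  8.779]
[0.495 0.078 0.061] [-2.823 -0.999  8.919]
t 10.7083 [-0.185 -0.219 -0.189]
```

```bash
cat > g.py <<'E'
from h import *
np.set_printoptions(precision=4,suppress=True)
q=list(down(np.radians(59)))
servo_line([.4945,.078,.2],max_speed=.2)
reach([.539,.388,.22],q); ungrasp()
f0=np.array(current_force())
print('hit',servo_line([.539,.388,.069],max_speed=.1,contact_N=8),current_tool_pos())
grab(60)
print('w',current_gripper_width(),current_gripper_force(),np.array(current_force())-f0,current_ft_torque())
servo_line([.539,.388,.15],max_speed=.1)
print(current_t(),current_gripper_width(),np.array(current_force())-f0)
im,d=read_camera('scene'); np.savez('d_s2',im=im,d=d)
im2,d2=read_camera('top'); np.savez('d_t2',im=im2,d=d2)
a=cv2.resize(im[60:260,90:290],(400,400),interpolation=2);b=cv2.resize(im2[80:280,130:330],(400,400),interpolation=2); save('g1.png',np.hstack([a,b]))
E
python3 g.py
```

```text
hit False [0.5395 0.3883 0.0698]
w 0.025310889009139505 58.08440118787985 [0.2531 0.4411 1.1095] [-0.0032 -0.0003  0.0475]
16.6083 0.025576194354788494 [-0.3056  0.6422 -2.9646]
```

View pics/g1.png

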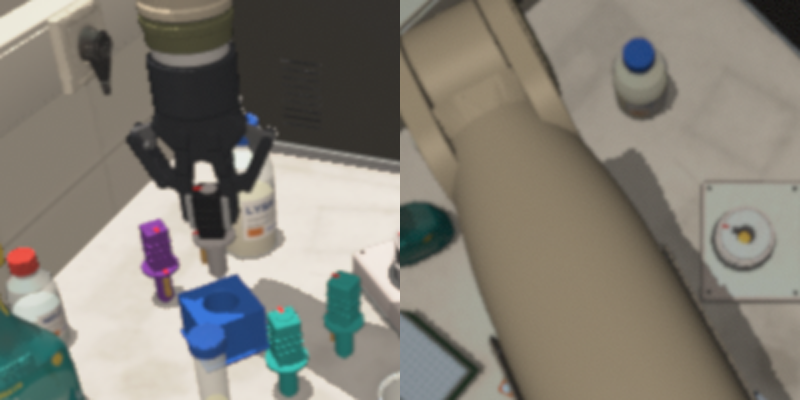

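The shaft is lifted (gripper width 25.6 mm), with the key on the left as seen from the scene camera and the stand empty. I carry it to the hub and probe the bore gently.

```bash
cat > i.py <<'E'
from h import *
np.set_printoptions(precision=4,suppress=True)
q=list(down(np.radians(69.5)))
servo_line([.539,.388,.215],max_speed=.15)
reach([.496,.173,.215],q)
servo_line([.496,.173,.166],max_speed=.1)
f0=np.array(current_force())
h=servo_line([.496,.173,.147],max_speed=.02,contact_N=5)
print(h,current_tool_pos(),np.array(current_force())-f0,current_ft_torque(),current_t())
im,d=read_camera('scene'); a=cv2.resize(im[120:240,230:390],(800,600),interpolation=2); save('i1.png',a)
E
python3 i.py
```

```text
False [0.4961 0.173  0.1472] [ 0.8157  1.3933 -0.8882] [-0.0085  0.0217  0.0127] 19.9167
```

View pics/i1.png

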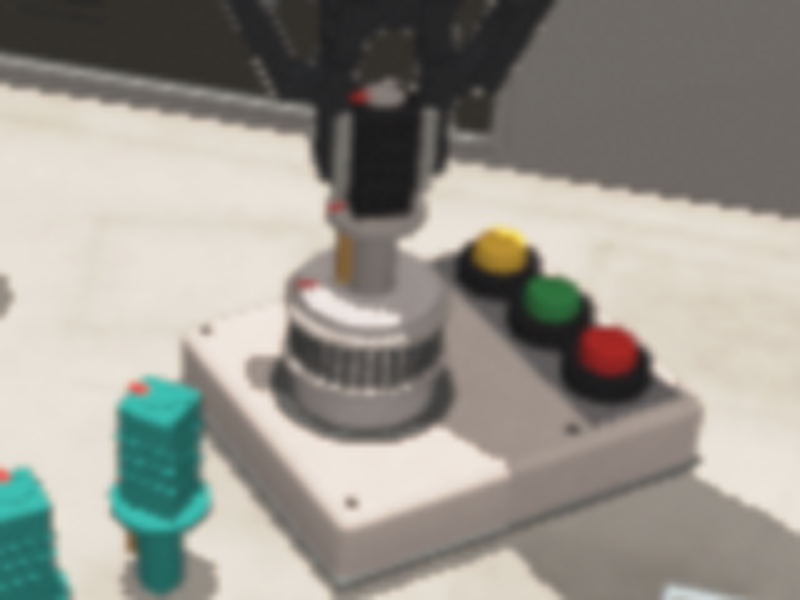

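The tip is in the bore, about 13 mm deep, and the key at crop (345,258) lines up with the hub's red mark at (308,285). I continue down, and if the key lands on the face I turn it in small steps.

```bash
cat > j.py <<'E'
from h import *
np.set_printoptions(precision=4,suppress=True)
f0=np.array([0,0,0.]) 
fb=np.array(current_force())
S=lambda m:print(m,current_tool_pos(),np.array(current_force())-fb,np.array(current_ft_torque()),round(current_t(),2))
h=servo_line([.496,.173,.138],max_speed=.02,contact_N=6); S(('down',h))
ang=69.5
if h:   # key on face: search angle under light push
    for da in (3,-3,6,-6,9,-9,12,-12):
        p=current_tool_pos(); z=.1465
        servo_line([.496,.173,z],frame=list(down(np.radians(ang+da))),max_speed=.05)
        h=servo_line([.496,.173,.138],max_speed=.03,contact_N=6); S((da,h))
        if not h: break
E
python3 j.py
```

```text
('down', False) [0.4959 0.173  0.1379] [-0.6467  0.1239 -0.43  ] [ 0.0205 -0.0548  0.0425] 20.57
```

```bash
cat > l.py <<'E'
from h import *
np.set_printoptions(precision=4,suppress=True)
fb=np.array(current_force())
S=lambda m:print(m,current_tool_pos(),np.array(current_force())-fb,np.array(current_ft_torque()),current_gripper_width(),round(current_t(),2))
h=servo_line([.496,.173,.124],max_speed=.03,contact_N=12); S(h)
grab(100)
h=servo_line([.496,.173,.110],max_speed=.02,contact_N=22); S(h)
sleep(.5); S('hold')
im,d=read_camera('scene'); a=cv2.resize(im[120:240,230:390],(800,600),interpolation=2); save('l1.png',a)
E
python3 l.py
```

```text
False [0.4959 0.173  0.1239] [-0.3456 -0.9015 -0.5325] [-0.0159 -0.0419  0.0247] 0.025863035268141685 21.18
True [0.4963 0.173  0.1147] [-0.2366 -0.6614  8.2342] [-0.108   0.2988 -0.0047] 0.025292329323330514 21.95
hold [0.4963 0.173  0.1146] [-0.5744 -0.9575  8.6204] [-0.086   0.2418  0.01  ] 0.024829117681873777 22.45
```

View pics/l1.png

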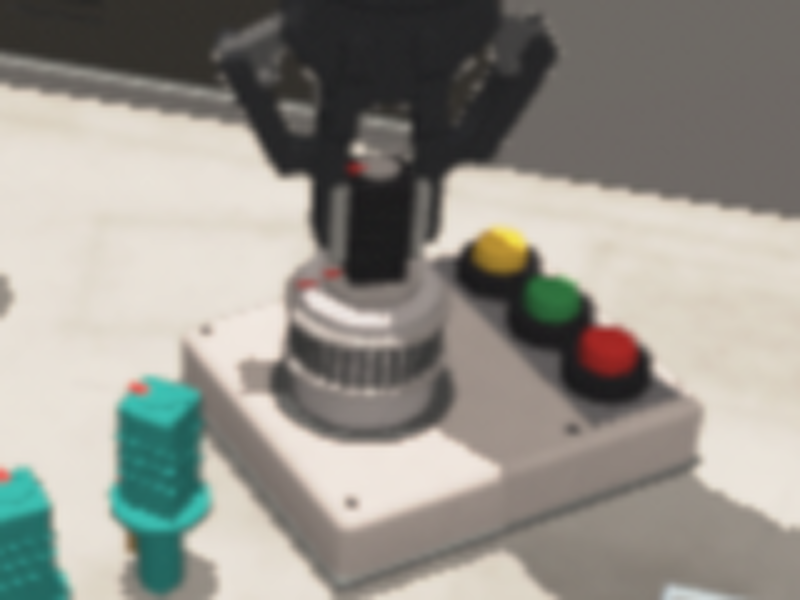

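The collar looks seated on the hub and z matches home, but the hold is only about the spring force. I push a little further in small steps for margin.

```bash
python3 - <<'E'
from h import *
np.set_printoptions(precision=4,suppress=True)
for z in (.1138,.1130,.1122,.1114):
    servo_line([.4963,.173,z],max_speed=.01); sleep(.3)
    f=np.array(current_force()); print(z,current_tool_pos(),f,current_t())
    if f[2]>20: break
sleep(1); print(current_tool_pos(),current_force(),current_gripper_width())
E
```

```text
0.1138 [0.4964 0.173  0.1145] [-1.52   -0.8105  6.3637] 23.05
0.113 [0.4964 0.173  0.1144] [-4.2642 -1.3372 12.8771] 23.6
0.1122 [0.4965 0.173  0.1144] [-6.2956 -0.8176 17.5237] 24.15
0.1114 [0.4965 0.1731 0.1144] [-7.7797 -1.7988 22.0661] 24.7
[0.4965 0.173  0.1144] [-7.8266 -3.033  22.0467] 0.02563015755979421
```

```bash
python3 -c "from station import *; print(finish_job())"
```

```text
the job is handed in; nothing more can be done
None
```

I pressed red, yellow and green in order, then seated the keyed shaft and handed the job in at about 26 s with the arm still gripping it. The collar stopped hard at the home height under about 22 N, and the bystanders were not touched.

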